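# Set the trim template against the fence, overhanging the board

## Robot

A 6-joint arm with a two-finger parallel gripper is mounted at the origin on the work surface. World frame = base frame: x ahead of the robot, y to its left, z up, the work surface at z = 0. Lengths are in m, angles in rad, forces in N, time in s.
With the tool pointing down it reaches from about 0.3 to 0.775 m from the base axis. Payload 14.6 kg.
Tool frame: the origin (TCP) lies midway between the tips of the shut fingers; the grasp point (between the pads) lies 19 mm behind it (ctrl.pinch_z is the distance from the TCP to the grasp point, in m); z points along the fingers, y is the line along which they close (so a half turn about z gives the same grasp; the last joint's range is limited). The gripper opens to 94 mm and grips with 3 to 60 N. Pads are 16 mm wide; open, the fingers measure 119 mm over their backs; the gripper's body (75 mm by 177 mm) begins 78 mm behind the grasp point.
Start: joints at [-1.211, 0.3, 1.521, -0, 1.321, -0.067], TCP at [0.228, -0.501, 0.185] pointing down, gripper open.
Joint ranges: [-3.03, 3.03], [-0.79, 2.21], [0.23, 2.52], [-1.04, 4.18], [0, 3.07], [-2.55, 2.55]. Speed limits (rad/s): [2.22, 2.22, 2.57, 3.14, 3.14, 3.14].

## Interface

Orientations are given as [roll, pitch, yaw] about the fixed x, y, z axes, in that order (R = Rz(yaw) Ry(pitch) Rx(roll)).
In Python, from station import ctrl gives the robot as it stands.
- The arm moves only by the tool jog_arm, never from a script. Its argument "motion" is a list of rows, each a list of 7 numbers: the shift along the tool's x, y, z in m, then the turn, a rotation vector about the tool's x, y, z in rad, then the opening, from -1 (shut) to 1 (fully open). In form: [[tx, ty, tz, rx, ry, rz, gripper], ...]. A call has 1 to 5 rows; each row shifts and turns the commanded pose from where the row before left it, along the tool's axes as they then stand; what a row does not reach is not made up. A row lasts 1/10 s, in which the tool goes at most 50 mm and 8.59 degrees, less where a joint would pass 70% of its speed; a pose out of reach is approached as far as the arm can. A call is refused whole if a number of a shift passes 0.05 or a number of a turn 0.15, either way. A call with a gripper value outside its range is refused whole. The fingers move at their own pace and stop on an object; "squeeze" is the grip in N (left out, the last holds). Time passes only in rows, so rows that do not move let the fingers close. It gives the time, the measured TCP pose, the force, the opening and the grip force at its end, in the units of the state.
- ctrl.get_obs(): the state, without advancing time (a new reading comes with each control period).
- ctrl.camera(name): name is "scene" or "top"; returns the picture (480x640x3 uint8, red, green, blue); there is no depth.
- ctrl.camera_model(name): a dict with "intrinsics" (3x3 intrinsics, pixels), "rvec" (rotation vector, rad) and "tvec" (3), from world to camera coordinates, as OpenCV has them. Camera axes: x right, y down, z forward; pixel columns grow to the right and rows downward; lengths in m; the calibration is good to about 2 mm. A picture is of the moment at which its call begins. camera_model takes no time and is no camera call.
- ctrl.hand_in(): hands the job in; it is judged then, once.
The state is a dict: "time_s": time; "qpos": joint angles; "joint_vel": joint speeds; "tau": joint torques, N m; "ee_pos": TCP position; "eef_rot": TCP orientation; "force": force on the tool from outside, world axes, zero at the start; "moment": the same for the moment, N m; "grip_width": finger opening in m; "grip_force": force on a finger pad.
Only numpy, scipy, OpenCV 4.12 (cv2) and the standard library are available. Lean on these libraries where they do the work, as an engineer would, in place of code of your own. Each camera call takes 0.05 s, during which the arm holds its last target. There are 200 camera calls.

## Task

Set up the shaft-trimming template, the large flat metal plate lying on the raised white board: first push it sideways until its long side is flush against the metal fence, then slide it along the fence, towards the end of the board that the fence runs right up to (the one on the robot's left), until it overhangs that end by 30 mm (give or take 5 mm) and still lies flush against the fence. Only push or drag it with the fingers: never pinch it, lift it or tip it, and leave everything else where it is. Finish with the robot clear of everything.

Things in the scene. Friction and masses are not known exactly. Their poses are not given: they have to be found in the camera images.
- board: raised white plastic board, 300 (x) x 360 (y) x 25 mm, fixed to the bench; origin: centre of its underside. x points away from the robot, y to the robot's left; the end at y = +180 mm is the one to overhang. Dark ticks run along its near side.
- edge_mark (a point): point on the top of the board at the edge of the end to overhang (board x = 55, y = 180, z = 25 mm); axes as the board's. When the template is flush, its lengthwise middle line passes over this point; overhang = how far plate_front lies beyond it along +y.
- fence_mid (a point): middle of the foot of the fence's face (board x = 105, y = 30, z = 25 mm); axes as the board's. The fence is a straight dark metal bar fixed on the board parallel to its y: 300 mm long (board y = -120 to 180 mm), 15 mm wide, standing 14 mm above the board's top, its flat face looking to -x.
- plate: the template: flat dark anodised plate, 100 (x) x 200 (y) x 6 mm, 0.2 to 0.45 kg, loose on the board, with white graduations along its near side. Origin: centre of underside. Its y points roughly to the end to overhang; its +x long side goes against the fence. At the start: nearest corner 5 to 36 mm from the fence, up to 0.16 rad askew, front end 15 to 65 mm short of the board's end.
- plate_front (a point): middle of the template's 100 mm front end (plate y = +100 mm), half-way up its thickness; axes as the plate's.
- plate_rear (a point): middle of the template's 100 mm rear end (plate y = -100 mm), half-way up its thickness; axes as the plate's.
- tape: roll of tape lying flat on the white board at its near corner, 60 mm across, 24 mm high; origin: centre of underside. To be left alone
- vblock: white notched foam block on the white board, 40 x 70 x 34 mm; origin: centre of underside. To be left alone
- mug: white ceramic mug on the bench, 95 mm high; to be left alone
- cup: plain steel cup on the bench, 115 mm high; to be left alone
- bottle: amber bottle on the bench, 60 mm across, 170 mm high; to be left alone
- driver: red-handled screwdriver lying on the bench; to be left alone
- offcut: small square dark metal plate, 70 x 70 x 6 mm, lying on the bench away from the board; not the template, to be left alone
Mind the look-alikes: they are no part of the job. There is more than one size of the plate; the job needs the middle-sized.

How it is judged:
By the outcome, as a careful person would: the job done as asked, in the order asked, and still so for the second after the job is handed in, with the robot touching nothing.
It also fails if it takes over 51 s, if anything falls off the work surface, if the arm or the gripper's body presses on something with over 40 N, if the wrist force passes 120 N, or if a joint passes its speed limit or range.

## Working session

There is one attempt and no reset: what is moved stays moved. The work goes in short steps, Python scripts to look and compute and a tool call to move; the robot and the scene stay as the last step left them, time stands still between calls to the robot, and variables do not carry over. Pictures are saved under pics/ and viewed, at most 10 in all, crops included, and the job is handed in when it is done.

Besides the shell and the picture viewer there is one more tool, called after "Request:" by a JSON object that holds its "op" and its "data", one argument or row to a line. jog_arm: Moves the arm, as the interface text tells. Its arguments: {"type":"object","properties":{"motion":{"type":"array"},"squeeze":{"type":"number"}},"required":["motion"]}

```bash
mkdir -p pics; ls; cat > h.py <<'E'
import numpy as np, cv2
from station import ctrl
def cam(n):
    m=ctrl.camera_model(n); K=np.array(m["intrinsics"],float); R=cv2.Rodrigues(np.array(m["rvec"],float))[0]; return K,R,np.array(m["tvec"],float).ravel()
def ray(n,uv,z):
    K,R,t=cam(n); uv=np.atleast_2d(uv).astype(float)
    d=(np.linalg.inv(K)@np.c_[uv,np.ones(len(uv))].T).T@R; c=-R.T@t
    return c+d*((z-c[2])/d[:,2])[:,None]
def proj(n,P):
    m=ctrl.camera_model(n); return cv2.projectPoints(np.atleast_2d(P).astype(float),np.array(m["rvec"],float),np.array(m["tvec"],float),np.array(m["intrinsics"],float),None)[0][:,0]
def snap(n,f):
    im=ctrl.camera(n); cv2.imwrite("pics/"+f,cv2.cvtColor(im,cv2.COLOR_RGB2BGR)); return im
E
python3 - <<'E'
from h import *
snap("top","t0.png");snap("scene","s0.png")
for n in("top","scene"):
    K,R,t=cam(n);print(n,K[0,0],-R.T@t,R[2])
E
```

```text
pics
top 600.300115369363 [ 0.34298695 -0.03194367  1.45789836] [ 0.0787881  -0.00466303 -0.99688048]
scene 585.9460302462192 [1.29765796 0.0486185  1.09390003] [-0.6383635  -0.06246753 -0.76719609]
```

View pics/t0.png

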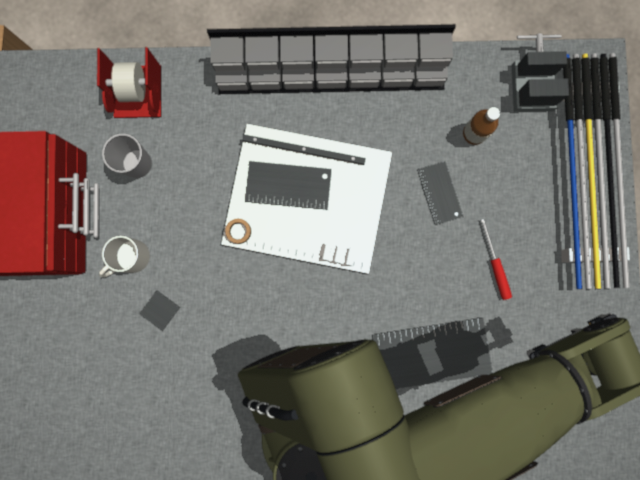

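View pics/s0.png

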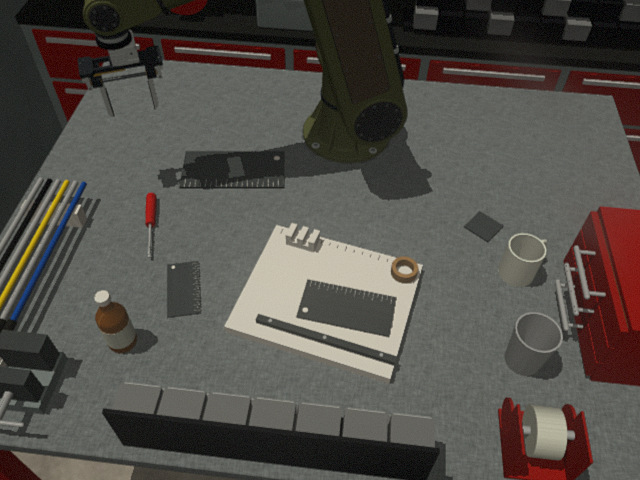

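The top picture shows four dark plates that could be taken for the template:
- the plate on the white board at about (288,186)
- a small plate at (440,193)
- a large plate by the base at (440,352)
- the offcut at (160,310)

I choose (288,186): it is the middle-sized one, on the board, with graduations on its near side. The fence runs from (243,138) to (365,160), and the end to overhang is the left edge. The tape is at (237,231) and the vblock at (335,255).

```bash
cat >> h.py <<'E'
def quad(mask):
    c=max(cv2.findContours(mask.astype(np.uint8),cv2.RETR_EXTERNAL,cv2.CHAIN_APPROX_NONE)[0],key=cv2.contourArea)
    return c[:,0].astype(float)
def boardpose(im):
    g=im.astype(int); m=((g.min(2)>185)*255).astype(np.uint8); m[:110]=0;m[290:]=0;m[:,:205]=0;m[:,410:]=0
    m=cv2.morphologyEx(m,cv2.MORPH_CLOSE,np.ones((3,3)))
    P=ray("top",cv2.convexHull(quad(m).astype(np.float32))[:,0],0.025)[:,:2]
    return cv2.minAreaRect(P.astype(np.float32)*1000)
def plate(im,c,zt=0.031,thr=75):
    g=im.astype(int).max(2); m=((g<thr)*255).astype(np.uint8)
    n,l,s,ce=cv2.connectedComponentsWithStats(m)
    k=[i for i in range(1,n) if 800<s[i][4]<6000 and np.hypot(*(ce[i]-c))<30]
    k=max(k,key=lambda i:s[i][4]); h=cv2.convexHull(quad(l==k).astype(np.float32))[:,0]
    P=ray("top",h,zt)[:,:2]; return cv2.minAreaRect(P.astype(np.float32)*1000),h
E
python3 - <<'E'
from h import *
im=cv2.cvtColor(cv2.imread("pics/t0.png"),cv2.COLOR_BGR2RGB)
b=boardpose(im); print(b,cv2.boxPoints(b).round(1).tolist())
for thr in(60,75,100):
  p,h=plate(im,(288,186),thr=thr); print(p,cv2.boxPoints(p).round(1).tolist())
f=ray("top",[(243,138),(365,160)],0.039);print(f)
big=cv2.resize(im[110:290,205:405],None,fx=3,fy=3,interpolation=cv2.INTER_CUBIC)
cv2.imwrite("pics/c0.png",cv2.cvtColor(big,cv2.COLOR_RGB2BGR))
E
```

```text
((572.1556396484375, 2.57781982421875), (360.4356689453125, 300.64007568359375), 77.53319549560547) [[386.5, -140.89999389648438], [680.0, -205.8000030517578], [757.7999877929688, 146.10000610351562], [464.29998779296875, 211.0]]Traceback (most recent call last):
  File "<stdin>", line 5, in <module>
  File "h.py", line 25, in plate
    k=max(k,key=lambda i:s[i][4]); h=cv2.convexHull(quad(l==k).astype(np.float32))[:,0]
ValueError: max() iterable argument is empty
```

```bash
python3 - <<'E'
from h import *
im=cv2.cvtColor(cv2.imread("pics/t0.png"),cv2.COLOR_BGR2RGB)
big=cv2.resize(im[110:290,205:405],None,fx=3,fy=3,interpolation=cv2.INTER_CUBIC)
cv2.imwrite("pics/c0.png",cv2.cvtColor(big,cv2.COLOR_RGB2BGR))
print(im[185,225:345].max(1).tolist()); print(im[150:215,290].max(1).tolist())
for thr in(85,100,120,140):
  try: p,h=plate(im,(288,186),thr=thr); print(thr,p,cv2.boxPoints(p).round(1).tolist())
  except Exception as e: print(thr,e)
E
```

```text
[140, 141, 141, 136, 135, 134, 128, 119, 169, 231, 242, 243, 243, 243, 243, 243, 243, 243, 243, 243, 240, 209, 112, 86, 85, 85, 84, 85, 85, 84, 85, 85, 85, 84, 85, 85, 85, 84, 84, 85, 84, 85, 85, 84, 84, 84, 84, 85, 84, 84, 83, 82, 83, 83, 83, 83, 82, 82, 82, 81, 82, 82, 82, 82, 82, 82, 82, 82, 82, 82, 82, 82, 82, 82, 82, 82, 82, 82, 82, 83, 82, 82, 83, 83, 84, 84, 84, 83, 84, 84, 84, 84, 83, 83, 84, 85, 84, 84, 84, 84, 84, 85, 85, 89, 127, 205, 241, 243, 243, 243, 243, 243, 243, 243, 243, 243, 243, 243, 243, 243]
[102, 205, 240, 243, 243, 242, 243, 242, 243, 243, 243, 243, 243, 241, 210, 129, 89, 84, 85, 83, 83, 82, 82, 82, 82, 84, 84, 83, 82, 83, 83, 84, 83, 83, 82, 82, 83, 83, 82, 83, 85, 85, 84, 84, 84, 84, 85, 87, 107, 115, 108, 105, 107, 115, 116, 121, 202, 239, 243, 243, 243, 243, 243, 243, 243]
85 ((607.4555053710938, 47.91846466064453), (191.88426208496094, 81.1463623046875), 83.04952239990234) [[555.5999755859375, -42.400001525878906], [636.0999755859375, -52.20000076293945], [659.2999877929688, 138.1999969482422], [578.7999877929688, 148.10000610351562]]
100 ((602.2666015625, 47.87819290161133), (194.90090942382812, 95.51738739013672), 83.10835266113281) [[543.2000122070312, -43.099998474121094], [638.0, -54.599998474121094], [661.4000244140625, 138.89999389648438], [566.5, 150.39999389648438]]
120 ((602.010009765625, 48.22039794921875), (197.3583221435547, 97.59963989257812), 82.98744201660156) [[541.5, -43.79999923706055], [638.4000244140625, -55.70000076293945], [662.5, 140.1999969482422], [565.5999755859375, 152.10000610351562]]
140 ((601.9117431640625, 48.26288604736328), (198.52479553222656, 99.42924499511719), 83.15325927734375) [[540.7000122070312, -44.400001525878906], [639.4000244140625, -56.20000076293945], [663.0999755859375, 140.89999389648438], [564.4000244140625, 152.6999969482422]]
```

View pics/c0.png

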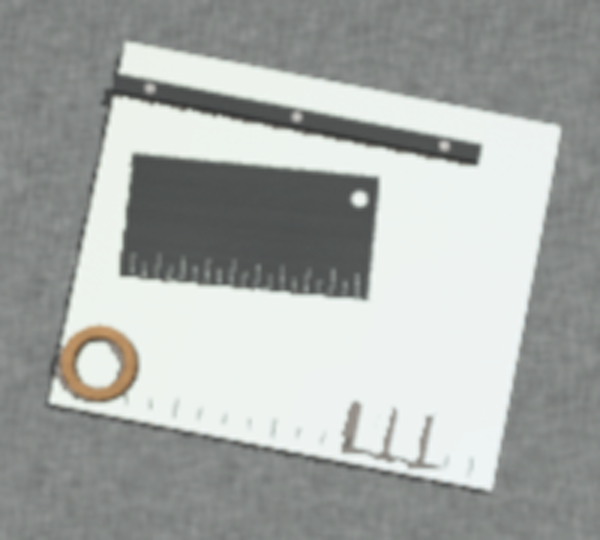

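The crop confirms the choice: a 100x200 mm plate with its graduations at (245,270) on the near side. The tape is at (98,364) and the vblock at (395,430). The plate centre is at (602,48) mm, about 5.6° askew of the board.

```bash
cat >> h.py <<'E'
from scipy.spatial.transform import Rotation as Ro
C=np.array([572.2,2.6]); Y=np.radians(77.53)
ey=np.array([np.cos(Y),np.sin(Y)]); ex=np.array([ey[1],-ey[0]])
def b2w(x,y): return C+x*ex+y*ey
def w2b(p): d=np.asarray(p)[:2]-C; return np.array([d@ex,d@ey])
def tool(bx,by,z,ang):
    """remaining tool-frame shift (mm) and turn to board-frame target; ang: tool-y direction in board frame (deg from board x)"""
    o=ctrl.get_obs(); R=Ro.from_euler("xyz",o["eef_rot"]).as_matrix(); p=np.array(o["ee_pos"])*1000
    d=np.r_[b2w(bx,by),z]-p
    a=Y-np.pi/2+np.radians(ang); c=np.array([np.cos(a),np.sin(a),0]); zz=np.array([0,0,-1.])
    out=[]
    for s in(1,-1):
        T=np.c_[np.cross(s*c,zz),s*c,zz]; out.append((R.T@Ro.from_matrix(T@R.T).as_rotvec()).round(4))
        Tt=T
        out.append(("shift after turn",(T.T@d).round(1)))
    print("board pos",w2b(p).round(1),p.round(1),"F",np.round(o["force"],1),"q",np.round(o["qpos"],2),"w",o["grip_width"],"t",o["time_s"]); print("shift now",(R.T@d).round(1)); print(out)
E
python3 - <<'E'
from h import *
o=ctrl.get_obs(); print(o["eef_rot"]); print(Ro.from_euler("xyz",o["eef_rot"]).as_matrix().round(3))
tool(-62,51,100,90); tool(55,-80,100,0)
E
```

```text
[-3.14060205e+00 -1.24442024e-04  4.26855058e-01]
[[ 0.91   0.414 -0.   ]
 [ 0.414 -0.91   0.001]
 [ 0.    -0.001 -1.   ]]
board pos [-227.8 -565.6] [ 227.6 -500.4  184.2] F [ 0.1 -0.1  0.5] q [-1.21  0.3   1.52  0.    1.32 -0.07] w 0.0939982424615567 t 0.1
shift now [ 503.  -393.2   84.6]
[array([-3.0000e-04, -1.3000e-03, -2.4971e+00]), ('shift after turn', array([-165.8,  616.6,   84.2])), array([-1.000e-03,  2.000e-04,  6.445e-01]), ('shift after turn', array([ 165.8, -616.6,   84.2]))]
board pos [-227.8 -565.6] [ 227.6 -500.4  184.2] F [ 0.1 -0.1  0.5] q [-1.21  0.3   1.52  0.    1.32 -0.07] w 0.0939982424615567 t 0.1
shift now [ 517.8 -218.1   84.4]
[array([-9.000e-04, -6.000e-04, -9.263e-01]), ('shift after turn', array([485.6, 282.8,  84.2])), array([-7.0000e-04,  1.0000e-03,  2.2153e+00]), ('shift after turn', array([-485.6, -282.8,   84.2]))]
```

Request:
{"op": "jog_arm", "data": {
  "motion": [
    [0, 0, 0, 0, 0, 0.129, 1],
    [0, 0, 0, 0, 0, 0.129, 1],
    [0, 0, 0, 0, 0, 0.129, 1],
    [0, 0, 0, 0, 0, 0.129, 1],
    [0, 0, 0, 0, 0, 0.129, 1]
  ]
}}

```text
time_s: 0.6
ee_pos: [0.2276, -0.5005, 0.1843]
eef_rot: [-3.141, 0.0, -0.224]
force: [-0.5, -0.5, 0.3]
grip_width: 0.0941
grip_force: 0.0
```

Request:
{"op": "jog_arm", "data": {
  "motion": [
    [0.011, -0.041, 0, 0, 0, 0, 1],
    [0.011, -0.041, 0, 0, 0, 0, 1],
    [0.011, -0.041, 0, 0, 0, 0, 1],
    [0.011, -0.041, 0, 0, 0, 0, 1],
    [0.011, -0.041, 0, 0, 0, 0, 1]
  ]
}}

```text
time_s: 1.1
ee_pos: [0.3261, -0.3108, 0.1845]
eef_rot: [-3.141, 0.0, -0.218]
force: [0.5, -0.5, 0.1]
grip_width: 0.0943
grip_force: 0.0
```

Request:
{"op": "jog_arm", "data": {
  "motion": [
    [0.011, -0.041, 0, 0, 0, 0, 1],
    [0.011, -0.041, 0, 0, 0, 0, 1],
    [0.011, -0.041, 0, 0, 0, 0, 1],
    [0.011, -0.041, 0, 0, 0, 0, 1],
    [0.011, -0.041, 0, 0, 0, 0, 1]
  ]
}}

```text
time_s: 1.6
ee_pos: [0.4242, -0.1225, 0.1846]
eef_rot: [-3.142, 0.0, -0.218]
force: [-0.2, -1.1, 0.5]
grip_width: 0.094
grip_force: 0.0
```

Request:
{"op": "jog_arm", "data": {
  "motion": [
    [0.011, -0.041, 0, 0, 0, 0, 1],
    [0.011, -0.041, 0, 0, 0, 0, 1],
    [0.011, -0.041, 0, 0, 0, 0, 1],
    [0.011, -0.041, 0, 0, 0, 0, 1],
    [0.011, -0.041, 0, 0, 0, 0, 1]
  ]
}}

```text
time_s: 2.1
ee_pos: [0.5223, 0.0658, 0.1844]
eef_rot: [3.141, 0.0, -0.218]
force: [0.4, -0.7, 0.1]
grip_width: 0.0942
grip_force: 0.0
```

```bash
python3 - <<'E'
from h import *
tool(-62,51,60,90)
E
```

```text
board pos [-62.4  51. ] [522.3  65.8 184.4] F [ 0.4 -0.7  0.1] q [ 0.06  0.25  1.59 -0.    1.31  1.84] w 0.09416264137944325 t 2.1
shift now [  0.4  -0.  124.4]
[array([ 6.0000e-04, -2.0000e-04,  3.1412e+00]), ('shift after turn', array([ -0.4,   0. , 124.4])), array([ 0.0001,  0.0004, -0.0004]), ('shift after turn', array([  0.4,  -0. , 124.4]))]
```

Request:
{"op": "jog_arm", "data": {
  "motion": [
    [0, 0, 0.04, 0, 0, 0, 1],
    [0, 0, 0.04, 0, 0, 0, 1],
    [0, 0, 0.04, 0, 0, 0, 1],
    [0, 0, 0.02, 0, 0, 0, 1],
    [0, 0, 0.008, 0, 0, 0, 1]
  ]
}}

```text
time_s: 2.6
ee_pos: [0.5206, 0.064, 0.0343]
eef_rot: [3.141, 0.004, -0.218]
force: [0.9, 0.6, 1.0]
grip_width: 0.0938
grip_force: 0.0
```

Request:
{"op": "jog_arm", "data": {
  "motion": [
    [0, 0, 0.004, 0, 0, 0, 1],
    [0, 0, 0.002, 0, 0, 0, 1],
    [0, 0, 0.002, 0, 0, 0, 1],
    [0, 0, 0, 0, 0, 0, 1]
  ]
}}

```text
time_s: 3.0
ee_pos: [0.5222, 0.064, 0.0293]
eef_rot: [-3.141, -0.001, -0.218]
force: [-0.5, 0.5, -0.5]
grip_width: 0.094
grip_force: 0.0
```

Request:
{"op": "jog_arm", "data": {
  "motion": [
    [0.01, 0, 0, 0, 0, 0, 1],
    [0.01, 0, 0, 0, 0, 0, 1],
    [0.007, 0, 0, 0, 0, 0, 1],
    [0.007, 0, 0, 0, 0, 0, 1],
    [0.006, 0, 0, 0, 0, 0, 1]
  ]
}}

```text
time_s: 3.5
ee_pos: [0.5615, 0.0552, 0.0285]
eef_rot: [3.142, 0.0, -0.218]
force: [-0.0, 0.4, 0.2]
grip_width: 0.0939
grip_force: 0.0
```

```bash
python3 - <<'E'
from h import *
tool(-3,51,28,90)
im=snap("scene","s1.png")
cv2.imwrite("pics/s1c.png",cv2.resize(cv2.cvtColor(im,cv2.COLOR_RGB2BGR)[210:390,210:440],None,fx=3,fy=3,interpolation=cv2.INTER_CUBIC))
E
```

```text
board pos [-21.8  49.1] [561.5  55.2  28.5] F [-0.   0.4  0.2] q [ 0.03  0.51  1.62 -0.    1.01  1.82] w 0.09388168022121493 t 3.5
shift now [18.8 -2.   0.5]
[array([ 3.0000e-04, -1.0000e-04,  3.1409e+00]), ('shift after turn', array([-18.8,   1.9,   0.5])), array([ 0.    ,  0.0002, -0.0007]), ('shift after turn', array([18.8, -1.9,  0.5]))]
```

View pics/s1c.png

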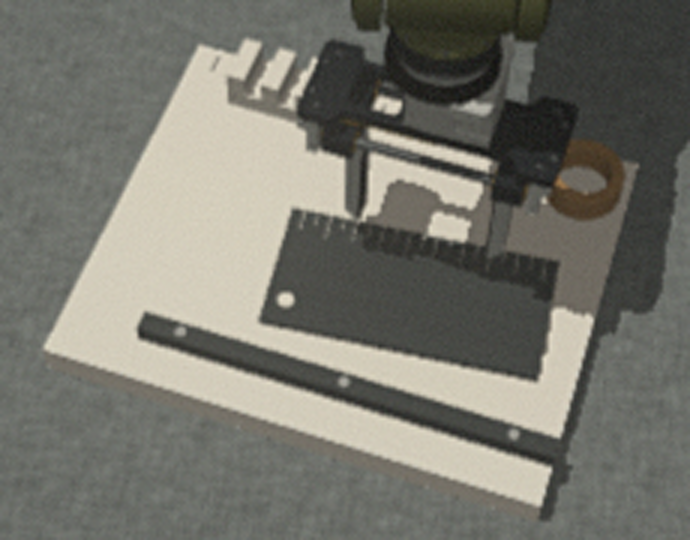

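The crop shows both fingertips against the plate's near edge, at (355,215) and (497,255). The plate is now nearly parallel to the fence with a gap left, so I keep pushing.

Request:
{"op": "jog_arm", "data": {
  "motion": [
    [0.004, 0, 0, 0, 0, 0, 1],
    [0.004, 0, 0, 0, 0, 0, 1],
    [0.004, 0, 0, 0, 0, 0, 1],
    [0.002, 0, 0, 0, 0, 0, 1],
    [0, 0, 0, 0, 0, 0, 1]
  ]
}}

```text
time_s: 4.05
ee_pos: [0.5748, 0.0523, 0.0286]
eef_rot: [-3.142, -0.0, -0.218]
force: [0.3, 0.8, 0.6]
grip_width: 0.0942
grip_force: 0.0
```

Request:
{"op": "jog_arm", "data": {
  "motion": [
    [0.001, 0, 0, 0, 0, 0, 1],
    [0.001, 0, 0, 0, 0, 0, 1],
    [0.001, 0, 0, 0, 0, 0, 1],
    [0, 0, 0, 0, 0, 0, 1]
  ]
}}

```text
time_s: 4.45
ee_pos: [0.5776, 0.0517, 0.0287]
eef_rot: [-3.142, -0.0, -0.218]
force: [0.4, 0.4, 0.5]
grip_width: 0.0942
grip_force: 0.0
```

Request:
{"op": "jog_arm", "data": {
  "motion": [
    [0.001, 0, 0, 0, 0, 0, 1],
    [0.001, 0, 0, 0, 0, 0, 1],
    [0, 0, 0, 0, 0, 0, 1]
  ]
}}

```text
time_s: 4.75
ee_pos: [0.5796, 0.0512, 0.0287]
eef_rot: [-3.142, -0.0, -0.218]
force: [0.8, -1.1, 0.2]
grip_width: 0.0942
grip_force: 0.0
```

Request:
{"op": "jog_arm", "data": {
  "motion": [
    [0.001, 0, 0, 0, 0, 0, 1],
    [0, 0, 0, 0, 0, 0, 1]
  ]
}}

```text
time_s: 4.95
ee_pos: [0.5806, 0.051, 0.0287]
eef_rot: [3.142, -0.0, -0.218]
force: [-0.4, -0.2, -0.1]
grip_width: 0.0941
grip_force: 0.0
```

Request:
{"op": "jog_arm", "data": {
  "motion": [
    [0.001, 0, 0, 0, 0, 0, 1],
    [0, 0, 0, 0, 0, 0, 1]
  ]
}}

```text
time_s: 5.15
ee_pos: [0.5815, 0.0508, 0.0287]
eef_rot: [-3.142, -0.0, -0.218]
force: [0.0, -0.1, -0.4]
grip_width: 0.0937
grip_force: 0.0
```

```bash
python3 - <<'E'
from h import *
tool(-3,51,28,90)
im=snap("scene","s2.png")
cv2.imwrite("pics/s2c.png",cv2.resize(cv2.cvtColor(im,cv2.COLOR_RGB2BGR)[210:390,210:440],None,fx=3,fy=3,interpolation=cv2.INTER_CUBIC))
E
```

```text
board pos [-1.3 49.1] [581.5  50.8  28.7] F [ 0.  -0.1 -0.4] q [0.02 0.54 1.57 0.   1.03 1.81] w 0.0936751195209172 t 5.15
shift now [-1.7 -1.9  0.7]
[array([-1.000e-04,  0.000e+00,  3.141e+00]), ('shift after turn', array([1.7, 1.9, 0.7])), array([-0.    , -0.0001, -0.0006]), ('shift after turn', array([-1.7, -1.9,  0.7]))]
```

View pics/s2c.png

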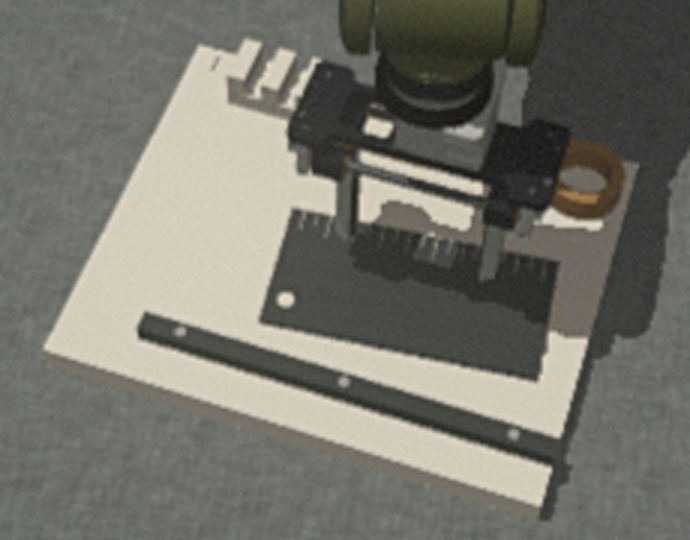

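The crop shows the fingertips at (488,280) and (345,235) above the plate, and the plate has not moved. With the gripper open, the tips sit higher than the TCP. I back off and come down until the fingers touch the board.

Request:
{"op": "jog_arm", "data": {
  "motion": [
    [0, 0, -0.01, 0, 0, 0, 1],
    [-0.03, -0.002, 0, 0, 0, 0, 1],
    [-0.03, 0, 0, 0, 0, 0, 1],
    [0, 0, 0.01, 0, 0, 0, 1],
    [0, 0, 0.003, 0, 0, 0, 1]
  ]
}}

```text
time_s: 5.7
ee_pos: [0.5234, 0.0658, 0.0258]
eef_rot: [-3.141, -0.0, -0.218]
force: [0.2, 0.3, -0.6]
grip_width: 0.0943
grip_force: 0.0
```

Request:
{"op": "jog_arm", "data": {
  "motion": [
    [0, 0, 0.001, 0, 0, 0, 1],
    [0, 0, 0.001, 0, 0, 0, 1],
    [0, 0, 0, 0, 0, 0, 1]
  ]
}}

```text
time_s: 6.0
ee_pos: [0.5237, 0.0656, 0.0236]
eef_rot: [3.142, 0.0, -0.219]
force: [0.4, 0.6, -0.1]
grip_width: 0.094
grip_force: 0.0
```

Request:
{"op": "jog_arm", "data": {
  "motion": [
    [0, 0, 0.001, 0, 0, 0, 1],
    [0, 0, 0.001, 0, 0, 0, 1],
    [0, 0, 0, 0, 0, 0, 1]
  ]
}}

```text
time_s: 6.3
ee_pos: [0.5233, 0.0658, 0.0215]
eef_rot: [3.142, 0.0, -0.218]
force: [-0.4, 0.4, -0.4]
grip_width: 0.0941
grip_force: 0.0
```

```bash
python3 - <<'E'
from h import *
tool(-62,51,20,90)
for z in(40,35,31,28,25): print(z, [w2b(ray("scene",[q],z/1000)[0]*1000).round(1) for q in((372.7,303.3),(325,288.3))])
E
```

```text
board pos [-61.4  51.1] [523.3  65.8  21.5] F [-0.4  0.4 -0.4] q [ 0.06  0.45  1.74 -0.    0.96  1.84] w 0.09407826117024597 t 6.3
shift now [-0.6  0.1  1.5]
[array([ 3.000e-04, -1.000e-04,  3.141e+00]), ('shift after turn', array([ 0.6, -0.1,  1.5])), array([ 0.0001,  0.0002, -0.0006]), ('shift after turn', array([-0.6,  0.1,  1.5]))]
40 [array([ -0.2, 104. ]), array([-3. , -4.5])]
35 [array([ -3.5, 103.6]), array([-6.3, -5.5])]
31 [array([ -6.2, 103.2]), array([-9. , -6.3])]
28 [array([ -8.2, 102.9]), array([-11. ,  -6.9])]
25 [array([-10.2, 102.6]), array([-13. ,  -7.5])]
```

Request:
{"op": "jog_arm", "data": {
  "motion": [
    [0, 0, 0.001, 0, 0, 0, 1],
    [0, 0, 0.001, 0, 0, 0, 1],
    [0, 0, 0.001, 0, 0, 0, 1],
    [0, 0, 0, 0, 0, 0, 1]
  ]
}}

```text
time_s: 6.7
ee_pos: [0.5232, 0.0658, 0.0185]
eef_rot: [3.142, 0.0, -0.218]
force: [-0.6, -0.6, 0.8]
grip_width: 0.0939
grip_force: 0.0
```

Request:
{"op": "jog_arm", "data": {
  "motion": [
    [0, 0, 0.001, 0, 0, 0, 1],
    [0, 0, 0.001, 0, 0, 0, 1],
    [0, 0, 0, 0, 0, 0, 1]
  ]
}}

```text
time_s: 7.0
ee_pos: [0.5232, 0.0658, 0.0165]
eef_rot: [3.142, 0.0, -0.218]
force: [0.2, 0.1, -0.7]
grip_width: 0.0937
grip_force: 0.0
```

Request:
{"op": "jog_arm", "data": {
  "motion": [
    [0, 0, 0.001, 0, 0, 0, 1],
    [0, 0, 0.001, 0, 0, 0, 1],
    [0, 0, 0, 0, 0, 0, 1]
  ]
}}

```text
time_s: 7.3
ee_pos: [0.5232, 0.0658, 0.0145]
eef_rot: [3.141, 0.0, -0.218]
force: [0.1, 0.6, -0.3]
grip_width: 0.0941
grip_force: 0.0
```

Request:
{"op": "jog_arm", "data": {
  "motion": [
    [0, 0, 0.001, 0, 0, 0, 1],
    [0, 0, 0, 0, 0, 0, 1]
  ]
}}

```text
time_s: 7.5
ee_pos: [0.5232, 0.0658, 0.0135]
eef_rot: [3.142, 0.0, -0.218]
force: [0.0, 0.1, -0.7]
grip_width: 0.094
grip_force: 0.0
```

Request:
{"op": "jog_arm", "data": {
  "motion": [
    [0, 0, 0.001, 0, 0, 0, 1],
    [0, 0, 0, 0, 0, 0, 1]
  ]
}}

```text
time_s: 7.7
ee_pos: [0.5233, 0.0658, 0.0125]
eef_rot: [3.142, 0.0, -0.218]
force: [0.1, -0.8, -0.6]
grip_width: 0.0938
grip_force: 0.0
```

Request:
{"op": "jog_arm", "data": {
  "motion": [
    [0, 0, 0.001, 0, 0, 0, 1],
    [0, 0, 0, 0, 0, 0, 1]
  ]
}}

```text
time_s: 7.9
ee_pos: [0.5232, 0.0658, 0.0115]
eef_rot: [3.142, 0.0, -0.218]
force: [-0.1, -0.2, 0.2]
grip_width: 0.0939
grip_force: 0.0
```

Request:
{"op": "jog_arm", "data": {
  "motion": [
    [0, 0, 0.001, 0, 0, 0, 1],
    [0, 0, 0, 0, 0, 0, 1]
  ]
}}

```text
time_s: 8.1
ee_pos: [0.5232, 0.0658, 0.0105]
eef_rot: [3.142, 0.0, -0.218]
force: [0.2, 0.1, 0.2]
grip_width: 0.0942
grip_force: 0.0
```

```bash
python3 - <<'E'
from h import *
im=snap("scene","s3.png")
cv2.imwrite("pics/s3c.png",cv2.resize(cv2.cvtColor(im,cv2.COLOR_RGB2BGR)[220:330,290:420],None,fx=5,fy=5,interpolation=cv2.INTER_CUBIC))
E
```

```text
(no output)
```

View pics/s3c.png

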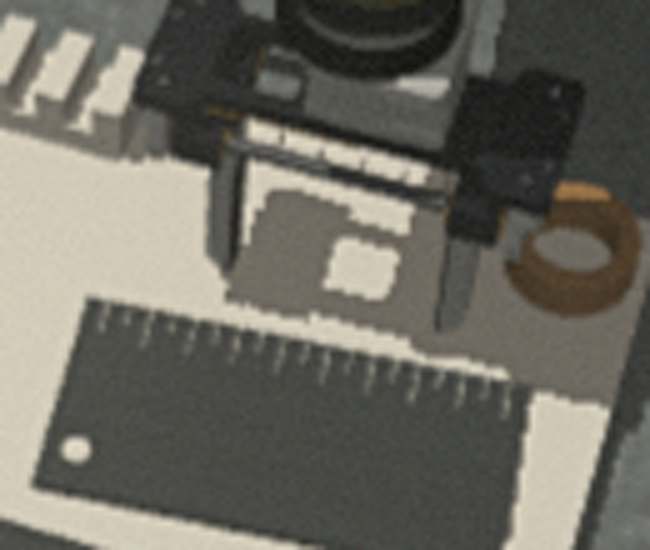

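The crop shows the fingertips at (225,270) and (448,330), standing clear in front of the plate and beside the tape. I keep coming down.

Request:
{"op": "jog_arm", "data": {
  "motion": [
    [0, 0, 0.001, 0, 0, 0, 1],
    [0, 0, 0, 0, 0, 0, 1]
  ]
}}

```text
time_s: 8.35
ee_pos: [0.5232, 0.0658, 0.0095]
eef_rot: [3.142, 0.0, -0.218]
force: [0.6, 0.2, -0.3]
grip_width: 0.0942
grip_force: 0.0
```

Request:
{"op": "jog_arm", "data": {
  "motion": [
    [0, 0, 0.001, 0, 0, 0, 1],
    [0, 0, 0, 0, 0, 0, 1]
  ]
}}

```text
time_s: 8.55
ee_pos: [0.5232, 0.0658, 0.0085]
eef_rot: [3.142, 0.0, -0.218]
force: [0.1, 0.2, -0.5]
grip_width: 0.0943
grip_force: 0.0
```

Request:
{"op": "jog_arm", "data": {
  "motion": [
    [0, 0, 0.001, 0, 0, 0, 1],
    [0, 0, 0, 0, 0, 0, 1]
  ]
}}

```text
time_s: 8.75
ee_pos: [0.5232, 0.0658, 0.0075]
eef_rot: [3.142, 0.0, -0.218]
force: [-0.2, -0.6, -0.0]
grip_width: 0.0941
grip_force: 0.0
```

```bash
python3 - <<'E'
from h import *
for z in(40,35,31,28,25): print(z, [w2b(ray("scene",[q],z/1000)[0]*1000).round(1) for q in((379.6,286),(335,274))])
E
```

```text
40 [array([-48.8, 106.3]), array([-47. ,   4.3])]
35 [array([-52.3, 105.8]), array([-50.5,   3.3])]
31 [array([-55.1, 105.5]), array([-53.3,   2.6])]
28 [array([-57.3, 105.2]), array([-55.4,   2. ])]
25 [array([-59.4, 104.9]), array([-57.6,   1.4])]
```

Request:
{"op": "jog_arm", "data": {
  "motion": [
    [0, 0, 0.001, 0, 0, 0, 1],
    [0, 0, 0, 0, 0, 0, 1]
  ]
}}

```text
time_s: 8.95
ee_pos: [0.5232, 0.0658, 0.0065]
eef_rot: [3.142, 0.0, -0.218]
force: [-0.4, -0.2, 0.4]
grip_width: 0.094
grip_force: 0.0
```

Request:
{"op": "jog_arm", "data": {
  "motion": [
    [0, 0, 0.001, 0, 0, 0, 1],
    [0, 0, 0, 0, 0, 0, 1]
  ]
}}

```text
time_s: 9.15
ee_pos: [0.5233, 0.0658, 0.0055]
eef_rot: [3.142, 0.0, -0.218]
force: [-0.2, 0.5, -0.2]
grip_width: 0.0943
grip_force: 0.0
```

Request:
{"op": "jog_arm", "data": {
  "motion": [
    [0, 0, 0.001, 0, 0, 0, 1],
    [0, 0, 0, 0, 0, 0, 1]
  ]
}}

```text
time_s: 9.35
ee_pos: [0.5233, 0.0658, 0.0046]
eef_rot: [-3.142, -0.0, -0.218]
force: [0.4, 0.1, -0.1]
grip_width: 0.0937
grip_force: 0.0
```

Request:
{"op": "jog_arm", "data": {
  "motion": [
    [0, 0, 0.001, 0, 0, 0, 1],
    [0, 0, 0, 0, 0, 0, 1]
  ]
}}

```text
time_s: 9.55
ee_pos: [0.5234, 0.0658, 0.0044]
eef_rot: [-3.142, -0.0, -0.218]
force: [-5.0, -0.7, 11.4]
grip_width: 0.0939
grip_force: 5.7
```

Request:
{"op": "jog_arm", "data": {
  "motion": [
    [0, 0, -0.003, 0, 0, 0, 1],
    [0.008, 0, 0, 0, 0, 0, 1],
    [0.008, 0, 0, 0, 0, 0, 1],
    [0.006, 0, 0, 0, 0, 0, 1],
    [0, 0, 0, 0, 0, 0, 1]
  ]
}}

```text
time_s: 10.05
ee_pos: [0.5455, 0.0607, 0.0064]
eef_rot: [3.142, -0.0, -0.218]
force: [0.5, -0.9, 0.9]
grip_width: 0.094
grip_force: 0.0
```

Request:
{"op": "jog_arm", "data": {
  "motion": [
    [0.004, 0, 0, 0, 0, 0, 1],
    [0.004, 0, 0, 0, 0, 0, 1],
    [0.004, 0, 0, 0, 0, 0, 1],
    [0.004, 0, 0, 0, 0, 0, 1],
    [0, 0, 0, 0, 0, 0, 1]
  ]
}}

```text
time_s: 10.55
ee_pos: [0.5609, 0.0574, 0.0067]
eef_rot: [-3.142, -0.0, -0.218]
force: [0.1, -0.2, -0.4]
grip_width: 0.094
grip_force: 0.0
```

```bash
python3 - <<'E'
from h import *
tool(-3,51,6.5,90)
E
```

```text
board pos [-22.9  51.1] [560.9  57.4   6.7] F [ 0.1 -0.2 -0.4] q [ 0.04  0.54  1.64 -0.    0.97  1.83] w 0.09404368851083077 t 10.55
shift now [19.9  0.1  0.2]
[array([-7.0000e-04,  1.0000e-04,  3.1408e+00]), ('shift after turn', array([-19.9,  -0.1,   0.2])), array([-0.0001, -0.0004, -0.0007]), ('shift after turn', array([19.9,  0.1,  0.2]))]
```

Request:
{"op": "jog_arm", "data": {
  "motion": [
    [0.004, 0, 0, 0, 0, 0, 1],
    [0.004, 0, 0, 0, 0, 0, 1],
    [0.004, 0, 0, 0, 0, 0, 1],
    [0.003, 0, 0, 0, 0, 0, 1]
  ]
}}

```text
time_s: 10.95
ee_pos: [0.5754, 0.0542, 0.0066]
eef_rot: [3.142, 0.0, -0.218]
force: [-2.3, 0.3, 0.5]
grip_width: 0.094
grip_force: 0.8
```

Request:
{"op": "jog_arm", "data": {
  "motion": [
    [0.001, 0, 0, 0, 0, 0, 1],
    [0.001, 0, 0, 0, 0, 0, 1],
    [0.001, 0, 0, 0, 0, 0, 1]
  ]
}}

```text
time_s: 11.25
ee_pos: [0.578, 0.0536, 0.0066]
eef_rot: [3.142, 0.0, -0.218]
force: [-0.6, 0.5, 0.5]
grip_width: 0.0939
grip_force: 0.7
```

Request:
{"op": "jog_arm", "data": {
  "motion": [
    [0.001, 0, 0, 0, 0, 0, 1],
    [0.001, 0, 0, 0, 0, 0, 1]
  ]
}}

```text
time_s: 11.45
ee_pos: [0.5785, 0.0534, 0.0064]
eef_rot: [3.141, 0.004, -0.218]
force: [-15.4, 2.9, 8.5]
grip_width: 0.0943
grip_force: 7.5
```

```bash
python3 - <<'E'
from h import *
tool(-3,51,6.5,90)
im=snap("scene","s4.png")
cv2.imwrite("pics/s4c.png",cv2.resize(cv2.cvtColor(im,cv2.COLOR_RGB2BGR)[220:390,230:430],None,fx=3.5,fy=3.5,interpolation=cv2.INTER_CUBIC))
E
```

```text
board pos [-4.8 51. ] [578.5  53.4   6.4] F [-15.4   2.9   8.5] q [0.03 0.57 1.58 0.   0.99 1.82] w 0.0942647384583553 t 11.45
shift now [ 1.8  0.  -0.1]
[array([ 5.6000e-03, -9.0000e-04,  3.1412e+00]), ('shift after turn', array([-1.8, -0. , -0.1])), array([ 0.0006,  0.0036, -0.0004]), ('shift after turn', array([ 1.8,  0. , -0.1]))]
```

View pics/s4c.png

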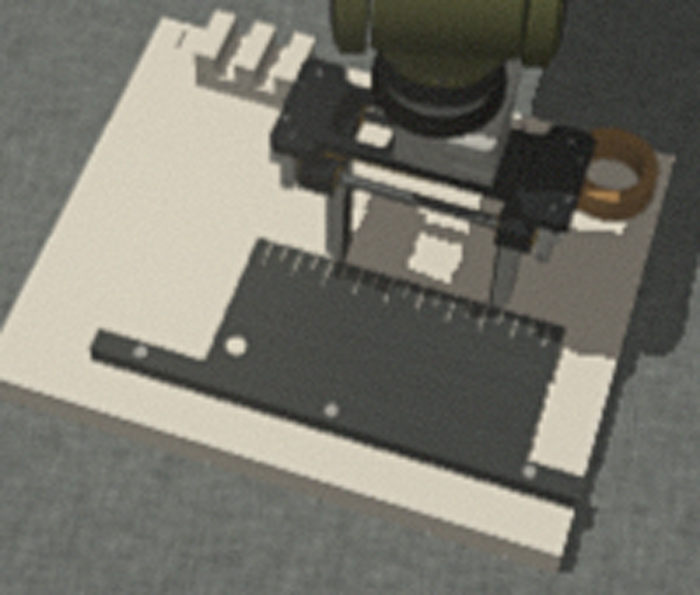

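The crop shows the plate's long side against the fence along its whole length, from (205,358) to (530,470), and the contact force was 15 N. Next I back off, rise, turn a quarter and go behind the rear end.

Request:
{"op": "jog_arm", "data": {
  "motion": [
    [-0.012, 0, 0, 0, 0, 0, 1],
    [0, 0, -0.05, 0, 0, 0, 0],
    [0, 0, -0.05, 0, 0, 0, 0],
    [0.035, 0.03, -0.03, 0, 0, 0, 0],
    [0.037, 0.032, 0, 0, 0, 0, 0]
  ]
}}

```text
time_s: 12.0
ee_pos: [0.6252, -0.0169, 0.1398]
eef_rot: [-3.14, -0.009, -0.216]
force: [-0.2, 1.0, 0.3]
grip_width: 0.0653
grip_force: 0.0
```

Request:
{"op": "jog_arm", "data": {
  "motion": [
    [0, 0.032, 0, 0, 0, -0.14, 0],
    [0, 0, 0, 0, 0, -0.14, 0],
    [0, 0, 0, 0, 0, -0.14, 0],
    [0, 0, 0, 0, 0, -0.14, 0],
    [0, 0, 0, 0, 0, -0.14, 0]
  ]
}}

```text
time_s: 12.5
ee_pos: [0.6159, -0.0484, 0.134]
eef_rot: [3.141, -0.001, 0.487]
force: [-0.2, -0.0, -0.1]
grip_width: 0.0469
grip_force: 0.0
```

Request:
{"op": "jog_arm", "data": {
  "motion": [
    [0, 0, 0, 0, 0, -0.14, 0],
    [0, 0, 0, 0, 0, -0.14, 0],
    [0, 0, 0, 0, 0, -0.14, 0],
    [0, 0, 0, 0, 0, -0.14, 0],
    [0, 0, 0, 0, 0, -0.14, 0]
  ]
}}

```text
time_s: 13.0
ee_pos: [0.6159, -0.0483, 0.134]
eef_rot: [3.141, -0.0, 1.188]
force: [0.3, -0.5, 0.4]
grip_width: 0.047
grip_force: 0.0
```

Request:
{"op": "jog_arm", "data": {
  "motion": [
    [0, 0, 0, 0, 0, -0.14, 0],
    [0, 0, 0, 0, 0, 0, 0]
  ]
}}

```text
time_s: 13.2
ee_pos: [0.6158, -0.0483, 0.134]
eef_rot: [3.141, -0.0, 1.324]
force: [0.4, 1.0, -0.2]
grip_width: 0.0466
grip_force: 0.0
```

```bash
python3 - <<'E'
from h import *
tool(55,-80,60,0)
snap("top","t5.png"); im=snap("scene","s5.png")
cv2.imwrite("pics/s5c.png",cv2.resize(cv2.cvtColor(im,cv2.COLOR_RGB2BGR)[220:390,230:430],None,fx=3.5,fy=3.5,interpolation=cv2.INTER_CUBIC))
E
```

```text
board pos [ 53.6 -40.2] [615.8 -48.3 134. ] F [ 0.4  1.  -0.2] q [-0.14  0.49  1.37 -0.    1.27  0.11] w 0.046615599361301246 t 13.2
shift now [-39.7   2.5  74. ]
[array([ 0.0006, -0.    , -0.029 ]), ('shift after turn', array([-39.8,   1.4,  74. ])), array([-0.0000e+00, -9.0000e-04,  3.1126e+00]), ('shift after turn', array([39.8, -1.4, 74. ]))]
```

View pics/s5c.png

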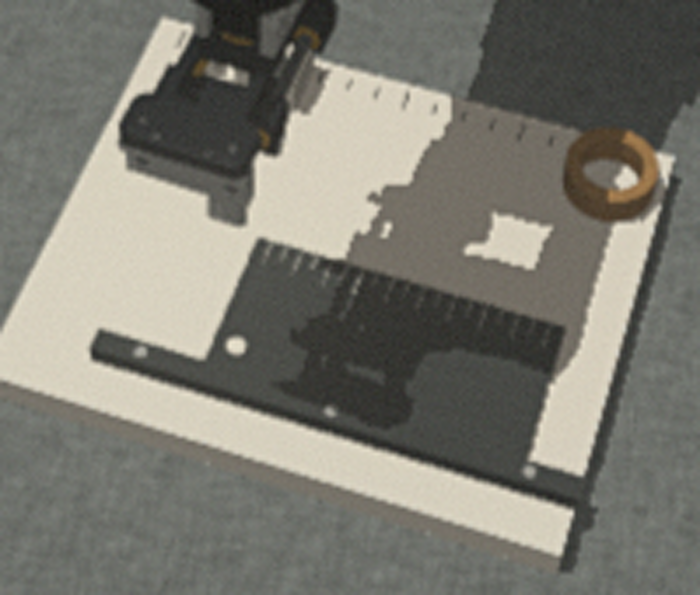

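The crop shows the plate still flush. Its near corners are at (262,240) at the rear and (563,327) at the front.

Request:
{"op": "jog_arm", "data": {
  "motion": [
    [-0.02, 0.001, 0, 0, 0, -0.029, 0],
    [-0.02, 0, 0, 0, 0, 0, 0],
    [0, 0, 0.05, 0, 0, 0, 0],
    [0, 0, 0.045, 0, 0, 0, 0],
    [0, 0, 0, 0, 0, 0, 0]
  ]
}}

```text
time_s: 13.8
ee_pos: [0.6041, -0.0869, 0.0334]
eef_rot: [-3.132, 0.0, 1.347]
force: [-0.6, -0.5, -0.1]
grip_width: 0.047
grip_force: 0.0
```

```bash
python3 - <<'E'
from h import *
tool(55,-80,25,0)
for q in((304.9,288.6),(390.9,313.4)): print(w2b(ray("scene",[q],.031)[0]*1000).round(1))
E
```

```text
board pos [ 50.4 -80.5] [604.1 -86.9  33.4] F [-0.6 -0.5 -0.1] q [-0.2   0.59  1.47 -0.    1.09  0.02] w 0.04700702119742122 t 13.8
shift now [0.5 4.7 8.4]
[array([-0.0095,  0.0002, -0.0059]), ('shift after turn', array([0.5, 4.6, 8.4])), array([3.0000e-04, 1.4800e-02, 3.1356e+00]), ('shift after turn', array([-0.5, -4.6,  8.4]))]
[  6.5 -47.7]
[  5.6 146.7]
```

Request:
{"op": "jog_arm", "data": {
  "motion": [
    [0, 0.003, 0.003, 0, 0, -0.006, 0],
    [0, 0, 0.002, 0, 0, 0, 0],
    [0, 0, 0.002, 0, 0, 0, 0],
    [0, 0, 0, 0, 0, 0, 0]
  ]
}}

```text
time_s: 14.2
ee_pos: [0.6108, -0.088, 0.0331]
eef_rot: [3.14, -0.0, 1.357]
force: [-0.5, 0.2, -0.1]
grip_width: 0.0472
grip_force: 0.0
```

Request:
{"op": "jog_arm", "data": {
  "motion": [
    [0, 0, 0.001, 0, 0, 0, 0],
    [0, 0, 0.001, 0, 0, 0, 0],
    [0, 0, 0, 0, 0, 0, 0]
  ]
}}

```text
time_s: 14.5
ee_pos: [0.6102, -0.088, 0.03]
eef_rot: [3.142, -0.0, 1.357]
force: [0.3, 0.0, 0.7]
grip_width: 0.0473
grip_force: 0.0
```

Request:
{"op": "jog_arm", "data": {
  "motion": [
    [0, 0, 0.001, 0, 0, 0, 0],
    [0, 0, 0.001, 0, 0, 0, 0],
    [0, 0, 0, 0, 0, 0, 0]
  ]
}}

```text
time_s: 14.8
ee_pos: [0.6101, -0.088, 0.0277]
eef_rot: [-3.141, 0.0, 1.357]
force: [0.8, -0.8, -0.0]
grip_width: 0.0467
grip_force: 0.0
```

Request:
{"op": "jog_arm", "data": {
  "motion": [
    [0, 0, 0.001, 0, 0, 0, 0],
    [0, 0, 0.001, 0, 0, 0, 0],
    [0, 0, 0, 0, 0, 0, 0]
  ]
}}

```text
time_s: 15.1
ee_pos: [0.6101, -0.088, 0.0257]
eef_rot: [-3.141, -0.0, 1.357]
force: [-0.4, 0.2, -0.8]
grip_width: 0.047
grip_force: 0.0
```

Request:
{"op": "jog_arm", "data": {
  "motion": [
    [0, 0, 0.001, 0, 0, 0, 0],
    [0, 0, 0.001, 0, 0, 0, 0],
    [0, 0, 0, 0, 0, 0, 0]
  ]
}}

```text
time_s: 15.4
ee_pos: [0.6102, -0.088, 0.0238]
eef_rot: [-3.141, -0.0, 1.357]
force: [-0.3, -1.0, -0.2]
grip_width: 0.047
grip_force: 0.0
```

Request:
{"op": "jog_arm", "data": {
  "motion": [
    [0, 0, 0.001, 0, 0, 0, 0],
    [0, 0, 0.001, 0, 0, 0, 0],
    [0, 0, 0, 0, 0, 0, 0]
  ]
}}

```text
time_s: 15.7
ee_pos: [0.6101, -0.088, 0.0217]
eef_rot: [-3.141, 0.0, 1.357]
force: [-0.3, 0.4, -0.6]
grip_width: 0.0472
grip_force: 0.0
```

Request:
{"op": "jog_arm", "data": {
  "motion": [
    [0, 0, 0.001, 0, 0, 0, 0],
    [0, 0, 0, 0, 0, 0, 0]
  ]
}}

```text
time_s: 15.9
ee_pos: [0.6102, -0.088, 0.0208]
eef_rot: [-3.141, -0.0, 1.357]
force: [-1.1, 0.1, 0.3]
grip_width: 0.0473
grip_force: 0.0
```

Request:
{"op": "jog_arm", "data": {
  "motion": [
    [0, 0, 0.001, 0, 0, 0, 0],
    [0, 0, 0, 0, 0, 0, 0]
  ]
}}

```text
time_s: 16.1
ee_pos: [0.6102, -0.088, 0.0198]
eef_rot: [-3.141, 0.0, 1.357]
force: [-0.8, 0.1, -0.8]
grip_width: 0.0471
grip_force: 0.0
```

Request:
{"op": "jog_arm", "data": {
  "motion": [
    [0, 0, 0.001, 0, 0, 0, 0],
    [0, 0, 0, 0, 0, 0, 0]
  ]
}}

```text
time_s: 16.3
ee_pos: [0.6102, -0.088, 0.0188]
eef_rot: [-3.141, -0.0, 1.357]
force: [0.3, 0.7, 0.9]
grip_width: 0.0472
grip_force: 0.0
```

Request:
{"op": "jog_arm", "data": {
  "motion": [
    [0, 0, 0.001, 0, 0, 0, 0],
    [0, 0, 0, 0, 0, 0, 0]
  ]
}}

```text
time_s: 16.5
ee_pos: [0.6101, -0.088, 0.0178]
eef_rot: [-3.141, 0.0, 1.357]
force: [0.3, 0.7, -0.6]
grip_width: 0.0473
grip_force: 0.0
```

Request:
{"op": "jog_arm", "data": {
  "motion": [
    [0, 0, 0.001, 0, 0, 0, 0],
    [0, 0, 0, 0, 0, 0, 0]
  ]
}}

```text
time_s: 16.7
ee_pos: [0.6101, -0.088, 0.0167]
eef_rot: [-3.141, 0.0, 1.357]
force: [-0.1, 0.2, 0.0]
grip_width: 0.0469
grip_force: 0.0
```

Request:
{"op": "jog_arm", "data": {
  "motion": [
    [0, 0, 0.001, 0, 0, 0, 0],
    [0, 0, 0, 0, 0, 0, 0]
  ]
}}

```text
time_s: 16.9
ee_pos: [0.6102, -0.088, 0.0158]
eef_rot: [-3.141, -0.0, 1.357]
force: [-1.0, -0.8, -0.5]
grip_width: 0.0471
grip_force: 0.0
```

Request:
{"op": "jog_arm", "data": {
  "motion": [
    [0, 0, 0.001, 0, 0, 0, 0],
    [0, 0, 0, 0, 0, 0, 0]
  ]
}}

```text
time_s: 17.1
ee_pos: [0.6102, -0.088, 0.0148]
eef_rot: [-3.141, -0.0, 1.357]
force: [0.3, 0.1, 1.4]
grip_width: 0.0473
grip_force: 0.0
```

Request:
{"op": "jog_arm", "data": {
  "motion": [
    [0, 0, 0.001, 0, 0, 0, 0],
    [0, 0, 0, 0, 0, 0, 0]
  ]
}}

```text
time_s: 17.3
ee_pos: [0.6102, -0.088, 0.0138]
eef_rot: [-3.141, 0.0, 1.357]
force: [-0.0, 0.1, 0.9]
grip_width: 0.0469
grip_force: 0.0
```

Request:
{"op": "jog_arm", "data": {
  "motion": [
    [0, 0, 0.001, 0, 0, 0, 0],
    [0, 0, 0, 0, 0, 0, 0]
  ]
}}

```text
time_s: 17.5
ee_pos: [0.6102, -0.088, 0.0128]
eef_rot: [-3.141, 0.0, 1.357]
force: [0.2, 0.0, 0.2]
grip_width: 0.0467
grip_force: 0.0
```

```bash
python3 - <<'E'
from h import *
tool(55,-60,15,0)
E
```

```text
board pos [ 56.6 -80.2] [610.2 -88.   12.8] F [0.2 0.  0.2] q [-0.2   0.63  1.47 -0.    1.04  0.01] w 0.04667138139220754 t 17.5
shift now [20.2 -1.6 -2.2]
[array([-0.0002,  0.    ,  0.0037]), ('shift after turn', array([20.2, -1.6, -2.2])), array([-0.0000e+00, -3.0000e-04, -3.1379e+00]), ('shift after turn', array([-20.2,   1.6,  -2.2]))]
```

Request:
{"op": "jog_arm", "data": {
  "motion": [
    [0, 0, 0.001, 0, 0, 0, 0],
    [0, 0, 0, 0, 0, 0, 0]
  ]
}}

```text
time_s: 17.7
ee_pos: [0.6102, -0.088, 0.0118]
eef_rot: [-3.141, 0.0, 1.357]
force: [0.2, 0.1, 0.5]
grip_width: 0.0466
grip_force: 0.0
```

Request:
{"op": "jog_arm", "data": {
  "motion": [
    [0, 0, 0.001, 0, 0, 0, 0],
    [0, 0, 0, 0, 0, 0, 0]
  ]
}}

```text
time_s: 17.9
ee_pos: [0.6102, -0.088, 0.0108]
eef_rot: [-3.141, -0.0, 1.357]
force: [-0.0, -0.3, -0.8]
grip_width: 0.047
grip_force: 0.0
```

Request:
{"op": "jog_arm", "data": {
  "motion": [
    [0, 0, 0.001, 0, 0, 0, 0],
    [0, 0, 0, 0, 0, 0, 0]
  ]
}}

```text
time_s: 18.1
ee_pos: [0.6102, -0.088, 0.0098]
eef_rot: [-3.141, -0.0, 1.357]
force: [-0.6, -0.5, 0.3]
grip_width: 0.0469
grip_force: 0.0
```

Request:
{"op": "jog_arm", "data": {
  "motion": [
    [0, 0, 0.001, 0, 0, 0, 0],
    [0, 0, 0, 0, 0, 0, 0]
  ]
}}

```text
time_s: 18.3
ee_pos: [0.6102, -0.088, 0.0088]
eef_rot: [-3.141, -0.0, 1.357]
force: [-0.2, 0.2, -1.3]
grip_width: 0.0467
grip_force: 0.0
```

Request:
{"op": "jog_arm", "data": {
  "motion": [
    [0, 0, 0.001, 0, 0, 0, 0],
    [0, 0, 0, 0, 0, 0, 0]
  ]
}}

```text
time_s: 18.5
ee_pos: [0.6102, -0.088, 0.0078]
eef_rot: [-3.141, 0.0, 1.357]
force: [-0.6, -0.1, -0.3]
grip_width: 0.0467
grip_force: 0.0
```

Request:
{"op": "jog_arm", "data": {
  "motion": [
    [0, 0, 0.001, 0, 0, 0, 0],
    [0, 0, 0, 0, 0, 0, 0]
  ]
}}

```text
time_s: 18.7
ee_pos: [0.6102, -0.0879, 0.0068]
eef_rot: [-3.141, -0.0, 1.357]
force: [-0.4, -0.8, 0.2]
grip_width: 0.047
grip_force: 0.0
```

Request:
{"op": "jog_arm", "data": {
  "motion": [
    [0, 0, 0.001, 0, 0, 0, 0],
    [0, 0, 0, 0, 0, 0, 0]
  ]
}}

```text
time_s: 18.9
ee_pos: [0.6102, -0.088, 0.0058]
eef_rot: [-3.141, 0.0, 1.357]
force: [0.7, -0.1, -0.6]
grip_width: 0.0472
grip_force: 0.0
```

Request:
{"op": "jog_arm", "data": {
  "motion": [
    [0, 0, 0.001, 0, 0, 0, 0],
    [0, 0, 0, 0, 0, 0, 0]
  ]
}}

```text
time_s: 19.1
ee_pos: [0.6102, -0.088, 0.0048]
eef_rot: [-3.141, 0.0, 1.357]
force: [-0.0, 0.5, 0.4]
grip_width: 0.0469
grip_force: 0.0
```

Request:
{"op": "jog_arm", "data": {
  "motion": [
    [0, -0.001, -0.002, 0, 0, 0, 0],
    [0.007, 0, 0, 0, 0, 0, 0],
    [0.007, 0, 0, 0, 0, 0, 0],
    [0.004, 0, 0, 0, 0, 0, 0],
    [0.004, 0, 0, 0, 0, 0, 0]
  ]
}}

```text
time_s: 19.6
ee_pos: [0.6141, -0.0658, 0.007]
eef_rot: [3.142, 0.0, 1.357]
force: [-0.2, -1.6, 0.4]
grip_width: 0.0474
grip_force: 0.9
```

Request:
{"op": "jog_arm", "data": {
  "motion": [
    [0.005, 0, 0, 0, 0, 0, 0],
    [0.005, 0, 0, 0, 0, 0, 0],
    [0.005, 0, 0, 0, 0, 0, 0],
    [0.005, 0, 0, 0, 0, 0, 0],
    [0.005, 0, 0, 0, 0, 0, 0]
  ]
}}

```text
time_s: 20.1
ee_pos: [0.6193, -0.0414, 0.0069]
eef_rot: [3.142, 0.0, 1.357]
force: [-0.7, -2.0, 1.3]
grip_width: 0.047
grip_force: 0.9
```

Request:
{"op": "jog_arm", "data": {
  "motion": [
    [0.005, 0, 0, 0, 0, 0, 0],
    [0.005, 0, 0, 0, 0, 0, 0],
    [0.005, 0, 0, 0, 0, 0, 0],
    [0.003, 0, 0, 0, 0, 0, 0],
    [0, 0, 0, 0, 0, 0, 0]
  ]
}}

```text
time_s: 20.6
ee_pos: [0.6231, -0.0237, 0.0069]
eef_rot: [-3.142, -0.0, 1.357]
force: [-0.3, -0.8, -0.8]
grip_width: 0.0468
grip_force: 0.0
```

```bash
python3 - <<'E'
from h import *
tool(55,1,7,0)
im=snap("scene","s6.png"); snap("top","t6.png")
cv2.imwrite("pics/s6c.png",cv2.resize(cv2.cvtColor(im,cv2.COLOR_RGB2BGR)[220:390,230:430],None,fx=3.5,fy=3.5,interpolation=cv2.INTER_CUBIC))
E
```

```text
board pos [ 55.4 -14.7] [623.1 -23.7   6.9] F [-0.3 -0.8 -0.8] q [-0.1   0.65  1.45  0.    1.04  0.12] w 0.046847943944727 t 20.6
shift now [15.7 -0.3 -0.1]
[array([-0.0001, -0.0003,  0.0041]), ('shift after turn', array([15.7, -0.4, -0.1])), array([ 4.0000e-04, -1.0000e-04, -3.1375e+00]), ('shift after turn', array([-15.7,   0.4,  -0.1]))]
```

View pics/s6c.png

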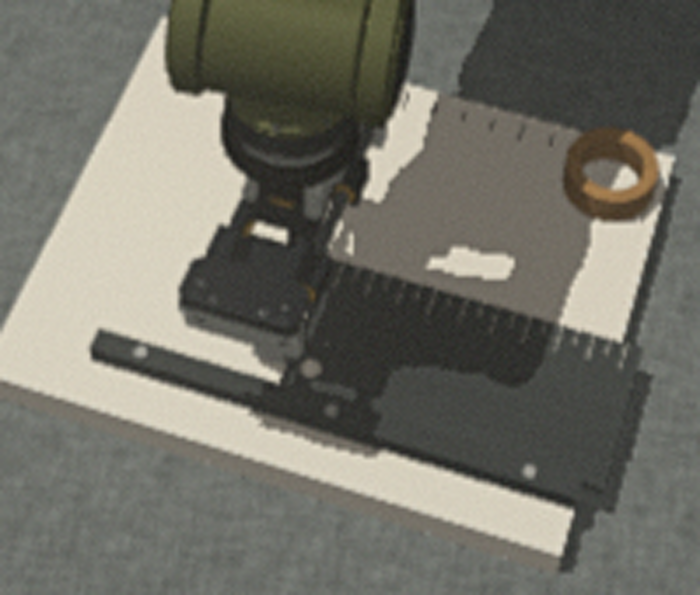

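The crop shows the plate still flush and overhanging about 15 mm, with its front edge running from (650,375) to (610,510). I push 14 mm more, back off and measure.

Request:
{"op": "jog_arm", "data": {
  "motion": [
    [0.004, 0, 0, 0, 0, 0, 0],
    [0.004, 0, 0, 0, 0, 0, 0],
    [0.004, 0, 0, 0, 0, 0, 0],
    [0.002, 0, 0, 0, 0, 0, 0],
    [0, 0, 0, 0, 0, 0, 0]
  ]
}}

```text
time_s: 21.2
ee_pos: [0.6261, -0.0101, 0.0069]
eef_rot: [3.142, -0.0, 1.357]
force: [-1.3, -0.2, -0.1]
grip_width: 0.0468
grip_force: 0.0
```

```bash
cat >> h.py <<'E'
def prof(n,im,bx,ys,z):
    P=np.array([np.r_[b2w(bx,y),z]/1000 for y in ys]); uv=proj(n,P).astype(np.float32)
    return cv2.remap(im.max(2).astype(np.float32),uv[:,:1],uv[:,1:],cv2.INTER_LINEAR).ravel().round().astype(int)
E
python3 - <<'E'
from h import *
tool(55,1,7,0)
t=snap("top","t7.png"); s=snap("scene","s7.png"); ys=np.arange(190,232,2); print(ys.tolist())
for bx in(20,35,55,75,90): print(bx,prof("top",t,bx,ys,31).tolist(),prof("scene",s,bx,ys,31).tolist())
E
```

```text
board pos [55.4 -0.8] [626.1 -10.1   6.9] F [-1.3 -0.2 -0.1] q [-0.07  0.65  1.44  0.    1.05  0.14] w 0.04683058806290513 t 21.2
shift now [ 1.8 -0.4 -0.1]
[array([ 0.    , -0.0002,  0.0041]), ('shift after turn', array([ 1.8, -0.4, -0.1])), array([ 3.0000e-04,  1.0000e-04, -3.1375e+00]), ('shift after turn', array([-1.8,  0.4, -0.1]))]
[190, 192, 194, 196, 198, 200, 202, 204, 206, 208, 210, 212, 214, 216, 218, 220, 222, 224, 226, 228, 230]
20 [95, 96, 110, 123, 123, 106, 96, 93, 93, 102, 129, 145, 145, 143, 141, 142, 144, 144, 147, 151, 154] [71, 73, 71, 76, 102, 92, 74, 71, 70, 73, 77, 71, 68, 90, 112, 109, 115, 115, 115, 113, 116]
35 [94, 94, 94, 94, 94, 94, 95, 96, 96, 92, 118, 137, 145, 144, 142, 142, 146, 149, 150, 150, 150] [75, 74, 70, 72, 72, 74, 71, 72, 73, 70, 61, 60, 62, 80, 105, 110, 107, 108, 109, 106, 105]
55 [92, 91, 90, 90, 90, 90, 91, 91, 91, 100, 127, 144, 148, 150, 151, 152, 153, 157, 159, 157, 154] [70, 69, 68, 72, 71, 72, 71, 70, 68, 71, 65, 66, 63, 75, 103, 110, 107, 106, 107, 107, 106]
75 [90, 91, 91, 90, 90, 90, 90, 92, 90, 107, 131, 144, 146, 148, 150, 150, 148, 144, 143, 149, 154] [70, 69, 70, 70, 68, 69, 71, 70, 70, 69, 66, 67, 64, 75, 98, 110, 109, 109, 110, 108, 109]
90 [90, 90, 89, 89, 89, 89, 90, 90, 88, 92, 109, 132, 148, 156, 159, 159, 158, 156, 153, 151, 149] [70, 72, 72, 67, 71, 70, 69, 67, 73, 70, 64, 64, 60, 72, 99, 108, 111, 114, 116, 115, 109]
```

Both cameras put the front edge at about board y = 209.3 mm, so the overhang is about 29 mm and square across the end. I retreat and check that it is still flush.

Request:
{"op": "jog_arm", "data": {
  "motion": [
    [-0.008, 0, 0, 0, 0, 0, 0],
    [-0.012, 0, 0, 0, 0, 0, 0],
    [0, 0, -0.05, 0, 0, 0, 0],
    [0, 0, -0.05, 0, 0, 0, 0],
    [0, 0, -0.05, 0, 0, 0, 0]
  ]
}}

```text
time_s: 21.8
ee_pos: [0.6212, -0.0313, 0.1588]
eef_rot: [-3.141, 0.0, 1.356]
force: [0.6, 0.3, 0.1]
grip_width: 0.0469
grip_force: 0.0
```

Request:
{"op": "jog_arm", "data": {
  "motion": [
    [-0.045, -0.02, 0, 0, 0, 0, 0],
    [-0.045, -0.02, 0, 0, 0, 0, 0],
    [-0.045, -0.02, 0, 0, 0, 0, 0],
    [-0.045, -0.02, 0, 0, 0, 0, 0],
    [-0.045, -0.02, 0, 0, 0, 0, 0]
  ]
}}

```text
time_s: 22.3
ee_pos: [0.4743, -0.2308, 0.1571]
eef_rot: [3.141, 0.0, 1.356]
force: [0.2, -0.2, 0.0]
grip_width: 0.047
grip_force: 0.0
```

Request:
{"op": "jog_arm", "data": {
  "motion": [
    [-0.045, -0.02, 0, 0, 0, 0, 0],
    [-0.045, -0.02, 0, 0, 0, 0, 0],
    [-0.045, -0.02, 0, 0, 0, 0, 0],
    [-0.045, -0.02, 0, 0, 0, 0, 0],
    [0, 0, 0, 0, 0, 0, 0]
  ]
}}

```text
time_s: 22.8
ee_pos: [0.3559, -0.3918, 0.1569]
eef_rot: [-3.141, 0.001, 1.351]
force: [-0.0, -0.7, 0.6]
grip_width: 0.047
grip_force: 0.0
```

```bash
python3 - <<'E'
from h import *
t=snap("top","t8.png"); s=snap("scene","s8.png")
xs=np.arange(-9,13,2)
for y in(30,70,110,150,165,200): # near edge
    print(y,[int(prof("top",t,x,[y],31)[0]) for x in xs],[int(prof("scene",s,x,[y],31)[0]) for x in xs])
ys=np.arange(202,218,2)
for x in(20,55,90): print(x,prof("top",t,x,ys,31))
a=cv2.resize(t[110:290,190:405],None,fx=3.5,fy=3.5,interpolation=cv2.INTER_CUBIC)
cv2.imwrite("pics/s8c.png",cv2.resize(cv2.cvtColor(s,cv2.COLOR_RGB2BGR)[260:400,230:430],None,fx=4,fy=4,interpolation=cv2.INTER_CUBIC))
E
```

```text
30 [240, 241, 241, 241, 240, 236, 205, 150, 102, 97, 101] [210, 208, 207, 208, 212, 203, 177, 127, 107, 104, 96]
70 [241, 241, 241, 241, 240, 232, 191, 130, 99, 92, 91] [207, 208, 207, 208, 209, 203, 181, 138, 96, 85, 91]
110 [241, 241, 241, 241, 240, 228, 192, 117, 98, 96, 98] [206, 208, 207, 206, 207, 201, 167, 121, 87, 81, 92]
150 [241, 241, 241, 240, 239, 222, 177, 105, 95, 97, 100] [207, 208, 205, 208, 210, 206, 182, 132, 100, 86, 87]
165 [240, 240, 241, 240, 238, 215, 165, 119, 111, 112, 108] [206, 204, 204, 207, 209, 204, 177, 113, 77, 72, 74]
200 [139, 132, 115, 84, 72, 68, 72, 83, 90, 88, 89] [114, 114, 113, 111, 109, 110, 103, 95, 91, 93, 84]
20 [ 83  81  81  89 112 127 127 124]
55 [ 79  79  79  87 111 127 130 131]
90 [ 78  78  77  80  95 116 129 137]
```

View pics/s8c.png

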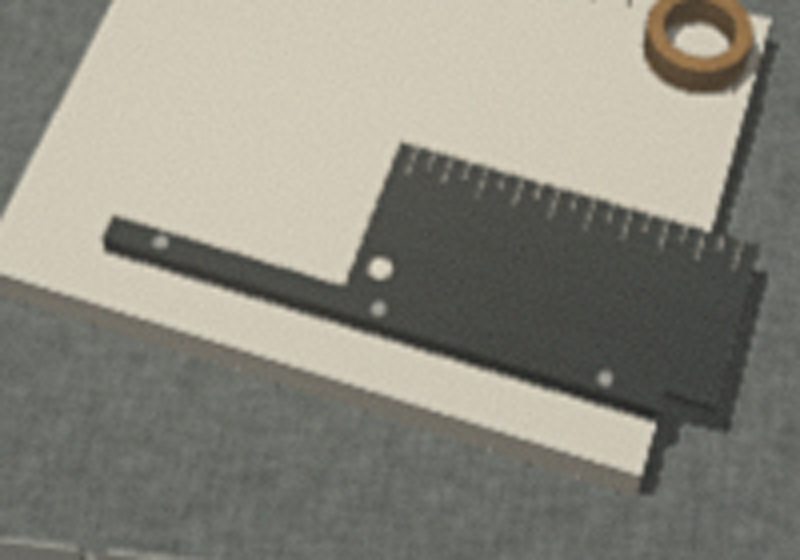

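The crop shows the plate against the fence from (348,285) onward and overhanging the end. I check the small apparent slope against the fence's own back edge.

```bash
python3 - <<'E'
from h import *
t=cv2.imread("pics/t8.png"); s=cv2.imread("pics/s8.png")
def cross(n,im,y,xs,z,lv):
    v=np.array([prof(n,im,x,[y],z)[0] for x in xs]); i=np.where((v[:-1]-lv)*(v[1:]-lv)<=0)[0]
    return None if len(i)==0 else round(float(xs[i[0]]+(xs[1]-xs[0])*(lv-v[i[0]])/(v[i[0]+1]-v[i[0]])),2)
xs=np.arange(-5,12,.5); xf=np.arange(108,132,.5); xq=np.arange(95,112,.5)
F={}
for n,im,lv in(("top",t,165),("scene",s,150)):
  for nm,x,z,Y in(("plate near",xs,31,range(20,171,10)),("fence back",xf,39,range(-105,166,15)),("fence face behind plate",xq,39,range(-110,-10,10))):
    r=[(y,cross(n,im,y,x,z,lv)) for y in Y]; r=np.array([q for q in r if q[1] is not None],float)
    p=np.polyfit(r[:,0],r[:,1],1); e=r[:,1]-np.polyval(p,r[:,0]); k=abs(e)<1.5; p=np.polyfit(r[k,0],r[k,1],1)
    print(n,nm,len(r),"slope mm/200",round(p[0]*200,2),"x at y=100",round(np.polyval(p,100),2))
E
```

```text
top plate near 16 slope mm/200 -1.13 x at y=100 3.61
top fence back 19 slope mm/200 -0.13 x at y=100 119.13
top fence face behind plate 10 slope mm/200 -0.91 x at y=100 99.81
scene plate near 16 slope mm/200 -0.71 x at y=100 4.06Traceback (most recent call last):
  File "<stdin>", line 10, in <module>
  File "<stdin>", line 4, in cross
  File "h.py", line 44, in prof
    P=np.array([np.r_[b2w(bx,y),z]/1000 for y in ys]); uv=proj(n,P).astype(np.float32)
                                                          ~~~~^^^^^
  File "h.py", line 10, in proj
    m=ctrl.camera_model(n); return cv2.projectPoints(np.atleast_2d(P).astype(float),np.array(m["rvec"],float),np.array(m["tvec"],float),np.array(m["intrinsics"],float),None)[0][:,0]
ValueError: time passes only in moves, steps and waits
```

The plate could be up to about 1 mm open at its front end. A short second side push will make sure it is flush.

Request:
{"op": "jog_arm", "data": {
  "motion": [
    [0, 0, 0, 0, 0, 0.143, 1],
    [0, 0, 0, 0, 0, 0.143, 1],
    [0, 0, 0, 0, 0, 0.143, 1],
    [0, 0, 0, 0, 0, 0.143, 1],
    [0, 0, 0, 0, 0, 0.143, 1]
  ]
}}

```text
time_s: 23.4
ee_pos: [0.3606, -0.3867, 0.157]
eef_rot: [3.142, -0.0, 0.638]
force: [0.4, -0.0, -0.6]
grip_width: 0.0834
grip_force: 0.0
```

Request:
{"op": "jog_arm", "data": {
  "motion": [
    [0, 0, 0, 0, 0, 0.143, 1],
    [0, 0, 0, 0, 0, 0.143, 1],
    [0, 0, 0, 0, 0, 0.143, 1],
    [0, 0, 0, 0, 0, 0.143, 1],
    [0, 0, 0, 0, 0, 0.143, 1]
  ]
}}

```text
time_s: 23.9
ee_pos: [0.3606, -0.3867, 0.157]
eef_rot: [-3.142, -0.0, -0.077]
force: [-0.1, -0.5, 0.5]
grip_width: 0.0942
grip_force: 0.0
```

Request:
{"op": "jog_arm", "data": {
  "motion": [
    [0, 0, 0, 0, 0, 0.14, 1],
    [0, 0, 0, 0, 0, 0, 1]
  ]
}}

```text
time_s: 24.1
ee_pos: [0.3605, -0.3868, 0.157]
eef_rot: [-3.141, -0.0, -0.214]
force: [1.2, 1.4, 0.1]
grip_width: 0.0935
grip_force: 0.0
```

```bash
python3 - <<'E'
from h import *
tool(-24,100,7,90)
E
```

```text
board pos [-122.6 -425.9] [ 360.5 -386.8  157. ] F [1.2 1.4 0.1] q [-0.89  0.28  1.62  0.    1.25  0.89] w 0.093462409079948 t 24.1
shift now [ 100.6 -525.5  150. ]
[array([ 1.0000e-04, -2.0000e-04, -3.1379e+00]), ('shift after turn', array([-98.6, 525.9, 150. ])), array([-0.0001, -0.0001,  0.0037]), ('shift after turn', array([  98.6, -525.9,  150. ]))]
```

Request:
{"op": "jog_arm", "data": {
  "motion": [
    [0.0066, -0.035, 0, 0, 0, 0.0037, 1],
    [0.0066, -0.035, 0, 0, 0, 0, 1],
    [0.0066, -0.035, 0, 0, 0, 0, 1],
    [0.0066, -0.035, 0, 0, 0, 0, 1],
    [0.0066, -0.035, 0, 0, 0, 0, 1]
  ]
}}

```text
time_s: 24.6
ee_pos: [0.4302, -0.2218, 0.1571]
eef_rot: [-3.142, -0.0, -0.211]
force: [0.4, -0.9, -0.6]
grip_width: 0.0941
grip_force: 0.0
```

Request:
{"op": "jog_arm", "data": {
  "motion": [
    [0.0066, -0.035, 0, 0, 0, 0, 1],
    [0.0066, -0.035, 0, 0, 0, 0, 1],
    [0.0066, -0.035, 0, 0, 0, 0, 1],
    [0.0066, -0.035, 0, 0, 0, 0, 1],
    [0.0066, -0.035, 0, 0, 0, 0, 1]
  ]
}}

```text
time_s: 25.1
ee_pos: [0.4999, -0.0578, 0.1571]
eef_rot: [-3.141, -0.0, -0.211]
force: [0.9, -1.2, 0.1]
grip_width: 0.094
grip_force: 0.0
```

Request:
{"op": "jog_arm", "data": {
  "motion": [
    [0.0066, -0.035, 0, 0, 0, 0, 1],
    [0.0066, -0.035, 0, 0, 0, 0, 1],
    [0.0066, -0.035, 0, 0, 0, 0, 1],
    [0.0066, -0.035, 0, 0, 0, 0, 1],
    [0.0066, -0.035, 0, 0, 0, 0, 1]
  ]
}}

```text
time_s: 25.6
ee_pos: [0.5695, 0.106, 0.157]
eef_rot: [-3.141, -0.0, -0.211]
force: [0.8, -1.1, 0.5]
grip_width: 0.0941
grip_force: 0.0
```

Request:
{"op": "jog_arm", "data": {
  "motion": [
    [0, 0, 0, 0, 0, 0, 1],
    [0, 0, 0.04, 0, 0, 0, 1],
    [0, 0, 0.04, 0, 0, 0, 1],
    [0, 0, 0.03, 0, 0, 0, 1],
    [0, 0, 0, 0, 0, 0, 1]
  ]
}}

```text
time_s: 26.1
ee_pos: [0.5669, 0.1036, 0.0433]
eef_rot: [3.139, 0.006, -0.213]
force: [-0.9, -0.3, 0.0]
grip_width: 0.0942
grip_force: 0.0
```

```bash
python3 - <<'E'
from h import *
tool(-24,100,7,90)
E
```

```text
board pos [-27.   97.4] [566.9 103.6  43.3] F [-0.9 -0.3  0. ] q [ 0.12  0.51  1.57 -0.    1.06  1.9 ] w 0.09421326936881858 t 26.1
shift now [ 3.3 -2.6 36.3]
[array([-0.01  ,  0.0035, -3.1371]), ('shift after turn', array([-3. ,  2.6, 36.3])), array([0.0022, 0.0064, 0.0044]), ('shift after turn', array([ 3. , -2.6, 36.3]))]
```

Request:
{"op": "jog_arm", "data": {
  "motion": [
    [0, 0, 0.02, 0, 0, 0.005, 1],
    [0, 0, 0.01, 0, 0, 0, 1],
    [0, 0, 0, 0, 0, 0, 1],
    [0, 0, 0, 0, 0, 0, 1]
  ]
}}

```text
time_s: 26.5
ee_pos: [0.5699, 0.1039, 0.0182]
eef_rot: [-3.141, -0.001, -0.221]
force: [0.0, -0.4, -0.1]
grip_width: 0.094
grip_force: 0.0
```

```bash
python3 - <<'E'
from h import *
tool(-24,100,7,90)
E
```

```text
board pos [-24.1  98.4] [569.9 103.9  18.2] F [ 0.  -0.4 -0.1] q [ 0.12  0.55  1.59 -0.    1.01  1.91] w 0.09400935851712823 t 26.5
shift now [ 0.1 -1.6 11.2]
[array([-1.8000e-03,  6.0000e-04,  3.1383e+00]), ('shift after turn', array([-0.1,  1.6, 11.2])), array([-0.0004, -0.0012, -0.0033]), ('shift after turn', array([ 0.1, -1.6, 11.2]))]
```

Request:
{"op": "jog_arm", "data": {
  "motion": [
    [0, 0, 0.006, 0, 0, -0.003, 1],
    [0, 0, 0.005, 0, 0, 0, 1],
    [0, 0, 0, 0, 0, 0, 1],
    [0.006, 0, 0, 0, 0, 0, 1],
    [0, 0, 0, 0, 0, 0, 1]
  ]
}}

```text
time_s: 27.0
ee_pos: [0.5761, 0.1023, 0.0062]
eef_rot: [-3.141, -0.001, -0.219]
force: [-0.2, 0.4, -0.2]
grip_width: 0.094
grip_force: 0.0
```

Request:
{"op": "jog_arm", "data": {
  "motion": [
    [0.006, 0, 0, 0, 0, 0, 1],
    [0.004, 0, 0, 0, 0, 0, 1],
    [0.001, 0, 0, 0, 0, 0, 1],
    [0, 0, 0, 0, 0, 0, 1]
  ]
}}

```text
time_s: 27.4
ee_pos: [0.5862, 0.1, 0.0059]
eef_rot: [-3.142, -0.0, -0.219]
force: [-1.7, 0.6, 0.2]
grip_width: 0.0942
grip_force: 0.0
```

Request:
{"op": "jog_arm", "data": {
  "motion": [
    [0.001, 0, 0, 0, 0, 0, 1],
    [0.001, 0, 0, 0, 0, 0, 1],
    [0, 0, 0, 0, 0, 0, 1]
  ]
}}

```text
time_s: 27.7
ee_pos: [0.588, 0.0997, 0.0059]
eef_rot: [3.142, 0.0, -0.219]
force: [-0.5, -0.5, -0.4]
grip_width: 0.094
grip_force: 0.1
```

```bash
python3 - <<'E'
from h import *
tool(-4.8,100,7,90); print(np.round(ctrl.get_obs()["moment"],2))
E
```

```text
board pos [-5.6 98.2] [588.   99.7   5.9] F [-0.5 -0.5 -0.4] q [0.11 0.6  1.54 0.   1.01 1.9 ] w 0.09403859830929838 t 27.7
shift now [ 0.8 -1.8 -1.1]
[array([ 2.0000e-04, -0.0000e+00,  3.1404e+00]), ('shift after turn', array([-0.8,  1.8, -1.1])), array([ 0.    ,  0.0002, -0.0012]), ('shift after turn', array([ 0.8, -1.8, -1.1]))]
[ 0.06 -0.05 -0.  ]
```

Request:
{"op": "jog_arm", "data": {
  "motion": [
    [0.001, 0, 0, 0, 0, 0, 1],
    [0, 0, 0, 0, 0, 0, 1]
  ]
}}

```text
time_s: 27.9
ee_pos: [0.5884, 0.0996, 0.0058]
eef_rot: [3.141, 0.001, -0.219]
force: [-4.9, 0.7, 2.3]
grip_width: 0.0942
grip_force: 2.4
```

Request:
{"op": "jog_arm", "data": {
  "motion": [
    [0.001, 0, 0, 0, 0, 0, 1],
    [0, 0, 0, 0, 0, 0, 1]
  ]
}}

```text
time_s: 28.1
ee_pos: [0.5885, 0.0996, 0.0057]
eef_rot: [3.141, 0.004, -0.219]
force: [-11.3, 1.4, 6.5]
grip_width: 0.0938
grip_force: 5.6
```

```bash
python3 - <<'E'
from h import *
tool(-4.8,100,7,90); print(np.round(ctrl.get_obs()["moment"],2))
E
```

```text
board pos [-5.  98.2] [588.5  99.6   5.7] F [-11.3   1.4   6.5] q [0.11 0.6  1.53 0.   1.01 1.89] w 0.09384983317825717 t 28.1
shift now [ 0.2 -1.8 -1.3]
[array([ 5.6000e-03, -9.0000e-04,  3.1407e+00]), ('shift after turn', array([-0.2,  1.8, -1.3])), array([ 0.0006,  0.0035, -0.0009]), ('shift after turn', array([ 0.2, -1.8, -1.3]))]
[0.53 2.11 0.21]
```

The plate is hard against the fence at the same tool position as the first push. I back off and clear.

Request:
{"op": "jog_arm", "data": {
  "motion": [
    [-0.004, 0, 0, 0, 0, 0, 1],
    [-0.008, 0, 0, 0, 0, 0, 1],
    [0, 0, -0.05, 0, 0, 0, 1],
    [0, 0, -0.05, 0, 0, 0, 1],
    [0, 0, -0.05, 0, 0, 0, 1]
  ]
}}

```text
time_s: 28.6
ee_pos: [0.5776, 0.1019, 0.1578]
eef_rot: [3.142, -0.0, -0.219]
force: [-0.4, 0.1, 0.5]
grip_width: 0.0939
grip_force: 0.0
```

Request:
{"op": "jog_arm", "data": {
  "motion": [
    [-0.006, 0.04, 0, 0, 0, 0, 1],
    [-0.006, 0.04, 0, 0, 0, 0, 1],
    [-0.006, 0.04, 0, 0, 0, 0, 1],
    [-0.006, 0.04, 0, 0, 0, 0, 1],
    [-0.006, 0.04, 0, 0, 0, 0, 1]
  ]
}}

```text
time_s: 29.1
ee_pos: [0.5045, -0.0881, 0.156]
eef_rot: [3.141, -0.001, -0.219]
force: [0.9, -0.5, 0.9]
grip_width: 0.0941
grip_force: 0.0
```

Request:
{"op": "jog_arm", "data": {
  "motion": [
    [-0.006, 0.04, 0, 0, 0, 0, 1],
    [-0.006, 0.04, 0, 0, 0, 0, 1],
    [-0.006, 0.04, 0, 0, 0, 0, 1],
    [-0.006, 0.04, 0, 0, 0, 0, 1],
    [-0.006, 0.04, 0, 0, 0, 0, 1]
  ]
}}

```text
time_s: 29.6
ee_pos: [0.4318, -0.2768, 0.156]
eef_rot: [3.141, -0.001, -0.219]
force: [-0.1, -0.3, -0.1]
grip_width: 0.0941
grip_force: 0.0
```

Request:
{"op": "jog_arm", "data": {
  "motion": [
    [-0.006, 0.04, 0, 0, 0, 0, 1],
    [-0.006, 0.04, 0, 0, 0, 0, 1],
    [0, 0, 0, 0, 0, 0, 1],
    [0, 0, 0, 0, 0, 0, 1]
  ]
}}

```text
time_s: 30.0
ee_pos: [0.4033, -0.3511, 0.1557]
eef_rot: [-3.141, 0.0, -0.22]
force: [0.3, 0.8, -0.9]
grip_width: 0.0941
grip_force: 0.0
```

```bash
python3 - <<'E'
from h import *
t=snap("top","t9.png"); s=snap("scene","s9.png")
ys=np.arange(202,218,2); xs=np.arange(-3,11,2)
for x in(20,55,90): print(x,prof("top",t,x,ys,31),prof("scene",s,x,ys,31))
for y in(30,90,150): print(y,[int(prof("top",t,x,[y],31)[0]) for x in xs],[int(prof("scene",s,x,[y],31)[0]) for x in xs])
a=cv2.imread("pics/s0.png").astype(int);b=cv2.imread("pics/s9.png").astype(int)
d=(abs(a-b).max(2)>40).astype(np.uint8); n,l,st,ce=cv2.connectedComponentsWithStats(d)
print([(ce[i].round().tolist(),int(st[i][4])) for i in range(1,n) if st[i][4]>30 and ce[i][1]>180])
E
```

```text
20 [ 84  81  80  89 112 127 126 124] [75 71 74 74 81 89 95 99]
55 [ 78  79  79  89 113 128 130 130] [68 70 73 72 66 61 61 77]
90 [ 78  77  75  77  94 115 129 137] [69 68 71 72 66 61 59 72]
30 [241, 240, 236, 204, 146, 98, 96] [213, 213, 204, 178, 129, 107, 104]
90 [241, 238, 219, 173, 120, 100, 94] [209, 211, 209, 191, 142, 109, 94]
150 [240, 239, 225, 185, 117, 100, 99] [209, 210, 207, 185, 137, 105, 89]
[([296.0, 194.0], 5092), ([395.0, 192.0], 398), ([352.0, 314.0], 3487), ([410.0, 353.0], 159)]
```

```bash
python3 -c "
from station import ctrl
print(ctrl.hand_in())"
```

```text
the job is handed in; nothing more can be done
None
```

The template is flush against the fence and overhangs the left end of the board by about 29.5 mm (measured by camera); nothing else moved, the arm is clear of everything, and the job is handed in at about 30 s.

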